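# Take the spent core out of the bench cooler

### The arm

A 7-joint arm with a two-finger parallel gripper is mounted at the origin on a cart in front of the work surface, level with it; the furniture and walls round the work are solid. World frame = base frame: x ahead of the robot, y to its left, z up, the work surface at z = 0. Lengths are in m, angles in rad, forces in N, time in s.
With the tool pointing down it reaches from about 0.4 to 0.85 m from the base axis. Payload 6.9 kg.
Tool frame: the origin (TCP) lies on the centre line of the jaws, within the pads' length; the fingertips stand 25 mm ahead of it and the grasp point (between the pads) lies 6 mm ahead of it; z points along the fingers, y is the line along which they close (so a half turn about z gives the same grasp; the last joint's range is limited). The gripper opens to 85 mm and grips with 20 to 120 N. Pads are 22 mm wide; open, the fingers measure 114 mm over their backs; the gripper's body (76 mm by 85 mm) begins 54 mm behind the grasp point. The pads swing forward as they close: fully open they stand 13 mm farther back than shut.
Start: joints at [-1.016, 0.507, -0.238, 1.5, 0.126, 1.149, -0.155], TCP at [0.271, 0.563, 0.256] pointing down, gripper open.
Joint ranges: [-3.08, 3.08], [-0.24, 2.05], [-1.43, 1.35], [0, 2.5], [-1.52, 4.66], [0.17, 1.96], [-2.89, 2.89]. Speed limits (rad/s): [2.39, 2.39, 3.14, 3.14, 3.14, 3.14, 3.14].

### API

Orientations are given as a unit quaternion [w, x, y, z].
In Python, from workcell import get_state, read_camera, finish_job, find_in gives the robot as it stands.
- The arm moves only by the shell command python3 -m inch 'ROWS' [OPENING] [FORCE]. ROWS is a JSON object of lists of equal length, an entry for each row: "linear": the shift along the world's x, y, z in mm, a list of three; "angular": the turn, a rotation vector about the world's x, y, z in rad, a list of three. In form: {"linear": [[dx, dy, dz], ...], "angular": [[rx, ry, rz], ...]}. A call has 1 to 20 rows; each row shifts and turns the commanded pose from where the row before left it; what a row does not reach is not made up. A row lasts 1/12 s, in which the tool goes at most 41.7 mm and 7.16 degrees, less where a joint would pass 70% of its speed; a pose out of reach is approached as far as the arm can. A call is refused whole if a number of a shift passes 41.7 or a number of a turn 0.125, either way. A call with a gripper value outside its range is refused whole. OPENING is the finger opening in mm, from 0 to 85.4, set as the call begins (- or left out, the last holds). The fingers move at their own pace and stop on an object; FORCE is the grip in N (left out, the last holds). Time passes only in rows, so rows that do not move let the fingers close. It gives the time, the measured TCP pose, the force, the opening and the grip force at its end, in the units of the state.
- get_state(): the state, without advancing time (a new reading comes with each control period).
- read_camera(name): name is "scene" or "top" or "wrist"; returns a dict with "img" (420x560x3 uint8, blue, green, red), "depth" (420x560 float32, m along the optical axis (not along the pixel's ray), 0 where there is no reading), "camera_matrix" (3x3 intrinsics, pixels), "R" (3x3) and "t" (3): a world point X has camera coordinates R X + t. Camera axes: x right, y down, z forward; pixel columns grow to the right and rows downward; lengths in m; the calibration is good to about 2 mm. A picture is of the moment at which its call begins.
- finish_job(): hands the job in; it is judged then, once.
Trained networks look in a picture, given as the dict that the camera call returned (one of the last four; its "shot" number tells which), for a name from the list of things; names that differ only in an ending like _2 or _b are one class to them, and where a whole thing is asked for, a point or a joint stands for the part that bears it (a point fixed in the world has none). Each returns a list of dicts, best first, with "p" (0 to 1); they miss things now and then, are a little off and sometimes report something else, mostly with a low value. They report only what shows in the picture. A call takes as long as a camera call. They do not tell look-alikes from the thing itself.
- find_in(picture, query): "at" ([row, column] in pixels, amid what is visible of it).
The state is a dict: "t": time; "joint_positions": joint angles; "joint_vel": joint speeds; "joint_torque": joint torques, N m; "ee_pos": TCP position; "tcp_rot": TCP orientation; "force": force on the tool from outside, world axes, zero at the start; "wrist_torque": the same for the moment, N m; "opening": finger opening in m; "gripper_force": force on a finger pad.
Only numpy, scipy, OpenCV 4.12 (cv2) and the standard library are available. Lean on these libraries where they do the work, as an engineer would, in place of code of your own. Each camera call takes 0.05 s, during which the arm holds its last target. There are 200 camera calls.

### The job

Take the spent cooling core out of the bench cooler without dragging, tipping or lifting the cooler or shifting the things round it. First free the slanted lock pin, which has stuck in its rubber gland, by twisting it back and forth while you pull it gently out along its own slant, and stand it tip down in the steel cup. Then lift the core straight up out of its well by the black knob, set it upright in the middle of the steel tray, and put the loose lid on the empty cooler, plug fully down in the well.

Things in the scene. Friction and masses are not known exactly. Their poses are not given: they have to be found in the camera images.
- cooler: Pale grey insulated bench cooler, 170 (x) x 130 (y) x 90 mm high, 0.9 kg, loose on the trolley on rubber feet: pulled at with more than about 8 N along the slant it slides. Origin at the centre of its underside, z up. Its -x side is the front: its upper edge is bevelled at 40 degrees and carries a black rubber gland with the lock pin.
- well_mouth (a point): Centre of the mouth of the cooler's well, level with its flat rim 90 mm above the underside; axes as cooler. The well is 88 (x) x 68 (y) mm and 68 mm deep; the core sits in it with 2 mm of play all round.
- bore (a point): Where the axis of the slanted bore meets the bevel, 70.5 mm in front of and 77.8 mm above the cooler's origin; axes as cooler. Outward bore direction in the cooler's frame (-0.643, 0, 0.766), 40 degrees from vertical. The gland is a rubber ring 35 mm across that stands 16 mm out of the bevel; the bore runs on through the wall into the core.
- pin: Lock pin, 127 mm long, 80 g: steel shaft 10 mm thick, flat black plastic paddle as its grip. Origin: where its axis meets the bevel while it is home; its z axis points out along the pin to the paddle. Paddle from z = 21.5 to 65.5 mm, 34 mm wide along the pin's x, 14 mm thick along its y (grip across the 14 mm); below it a flange 26 mm across. While home it locks the core in the well.
- pin_land (a point): Middle of the pin's land, 14 mm thick, z = 2 to 13 mm of the pin, which the gland's rubber grips. Pulled straight the pin needs about 13 to 18 N and the cooler comes along; turned about half a radian to either side, coming out by 2 to 3 mm in each swing of a second or so, it yields to some 5 N. After 12 mm of travel the land is out of the rubber and the pin slides freely.
- pin_grip (a point): Centre of the pin's paddle, 45 mm out from the pin's origin and 107 mm from its tip; axes as pin.
- pin_tip (a point): Tip of the pin's shaft, 62 mm in from the pin's origin; axes as pin. It leaves the gland after 78 mm of travel.
- core: Cooling core: plain aluminium block 84 (x) x 64 (y) x 60 mm high with six 13.5 mm tube holes, 0.5 to 0.75 kg, round black knob on a post in the middle. Origin at the centre of its underside, z up. It stands in the cooler's well, its top 8 mm below the cooler's rim, so the knob is all there is to grip.
- core_knob (a point): Centre of the core's knob (30 mm across, 20 mm tall, round about the vertical), 98 mm above the core's underside; the post below it is 16 mm thick.
- lid: Loose lid, 150 g: pale grey flange 114 (x) x 96 (y) mm on a darker plug 78 (x) x 58 (y) x 10 mm, bar handle along x on top. Origin at the centre of the plug's underside, z up; starts plug down on the trolley. It fits the well either way round, its x along the cooler's x, 5 mm play all round; fully down its origin is 80 mm above the cooler's (10 mm below the rim).
- lid_grip (a point): Middle of the lid's bar handle, 44 mm above the lid's origin; grip it across the lid's y, 14 mm. The bar is 78 mm long and 14 mm high, its top 53 mm above the origin, 22 mm clear above the flange (top at 17 mm).
- tray: Shallow stainless steel tray with slightly flared sides, outside 160 (x) x 124 (y) x 24 mm, clear floor 144 x 108 mm. Origin at the centre of its underside; its floor is 3 mm thick. Place for the core.
- cup: Stainless steel cup, open at the top, 70 mm across the rim, 85 mm tall, inside about 58 mm wide and 80 mm deep (floor 5 mm thick). Origin at the centre of its underside. Place for the pin, which stands in it tip down, leaning on the rim.
- brown_bottle: Brown reagent bottle with a blue screw cap, 60 mm across, 155 mm tall. Bystander; origin at the centre of its underside.
- wash_bottle: White wash bottle with a bent spout, 62 x 96 mm, 181 mm tall. Bystander; origin at the centre of its underside.
- stain_jar: Clear staining jar with a black lid, 53 mm across, 99 mm tall. Bystander; origin at the centre of its underside.
- slide_box: Small carton of microscope slides, 36 x 90 mm, 59 mm tall. Bystander; origin at the centre of its underside.
- petri_dish: Flat petri dish, 90 mm across, 16 mm tall. Bystander; origin at the centre of its underside.
- timer: Small white timer, 57 x 61 mm, 19 mm tall. Bystander; origin at the centre of its underside.
- swab_pot: Pot of cotton swabs, 62 mm across, 93 mm tall. Bystander; origin at the centre of its underside.
- carton: Closed white carton, 95 x 122 mm, 71 mm tall, which does not move. Bystander; origin at the centre of its underside.
Not all that is in view belongs to the job. What is shaped like the core but green is not meant.

How it is judged:
On the way, in this order (a step that is already met when the one before it is completed fails the run):
1. the lock pin is right out of its gland (distance between pin_tip and cooler above 0.13 m), for 0.1 s.
2. the pin stands tip down in the upright cup, let go and at rest (horizontal distance between pin_tip and cup below 0.035 m and z of pin_tip in the frame of cup below 0.04 m and angle between pin's own z axis and vertical below 0.9 rad and angle between cup's own z axis and vertical below 0.1 rad and contact force between the fingers and pin below 0.05 N and linear speed of pin below 0.02 m/s), for 0.2 s.
3. the core is lifted clear above the cooler (z of core in the frame of cooler above 0.09 m), for 0.1 s.
4. the core stands upright in the tray, let go and at rest (x of core in the frame of tray between -0.05 and 0.05 m and y of core in the frame of tray between -0.035 and 0.035 m and z of core in the frame of tray below 0.008 m and angle between core's own z axis and vertical below 0.08 rad and contact force between the fingers and core below 0.05 N and linear speed of core below 0.02 m/s), for 0.2 s.
At the end, for the whole second after the job is handed in: Pin tip down in the upright cup (tip within 40 mm of the cup's underside, leaning under 52 degrees); core upright on the tray's floor, centre within 50 x 35 mm of the tray's; lid flat on the cooler, plug in the well, within 4 mm of fully down; cooler within 15 mm of its place; all at rest (horizontal distance between pin_tip and cup below 0.035 m and z of pin_tip in the frame of cup below 0.04 m and angle between pin's own z axis and vertical below 0.9 rad and angle between cup's own z axis and vertical below 0.1 rad and x of core in the frame of tray between -0.05 and 0.05 m and y of core in the frame of tray between -0.035 and 0.035 m and z of core in the frame of tray below 0.008 m and angle between core's own z axis and vertical below 0.08 rad and x of lid in the frame of cooler between -0.009 and 0.009 m and y of lid in the frame of cooler between -0.009 and 0.009 m and z of lid in the frame of cooler between 0.075 and 0.084 m and angle between the z axis of lid and the z axis of cooler, either way round below 0.06 rad and linear speed of each of pin, core, lid, cooler below 0.02 m/s); the robot touches nothing.
It fails at once if the pin is yanked: faster than 60 mm/s while it has come 3 to 12 mm out and its land is still in the gland (distance between pin_land and bore between 0.0105 and 0.02 m and linear speed of pin above 0.06 m/s).
It fails at once if the cooler is dragged or pushed more than 15 mm (distance of cooler from where it was at the start of the episode above 0.015 m).
It fails at once if the cooler is tipped or lifted (angle between cooler's own z axis and vertical above 0.12 rad or height (world z) of cooler above 0.012 m).
It fails at once if the cup is knocked over (angle between cup's own z axis and vertical above 0.6 rad).
It fails at once if a bystander is shifted by more than 30 mm (distance of any of brown_bottle, wash_bottle, stain_jar, slide_box, petri_dish, timer, swab_pot from where it was at the start of the episode above 0.03 m).
It also fails if it takes over 72 s, if anything falls off the work surface, if the arm or the gripper's body presses on something with over 40 N, if the wrist force passes 120 N, or if a joint passes its speed limit or range.

## Working session

There is one attempt and no reset: what is moved stays moved. The work goes in short steps, Python scripts to look and compute and a shell command to move; the robot and the scene stay as the last step left them, time stands still between calls to the robot, and variables do not carry over. Pictures are saved under pics/ and viewed, at most 10 in all, crops included, and the job is handed in when it is done.

```bash
mkdir -p pics; ls; cat > h.py <<'E'
import numpy as np, cv2, sys
from workcell import get_state, read_camera, finish_job, find_in
def ray(p,rc):
    K=p["camera_matrix"];d=np.linalg.inv(K)@[rc[1],rc[0],1.];R=np.array(p["R"]);t=np.array(p["t"])
    return -R.T@t, R.T@d
def at_z(p,rc,z):
    o,d=ray(p,rc);return o+d*(z-o[2])/d[2]
def at_depth(p,rc):
    r,c=map(int,np.round(rc));w=p["depth"][max(r-1,0):r+2,max(c-1,0):c+2];w=w[w>0]
    if not len(w): return None
    o,d=ray(p,rc);return o+d*np.median(w)
def cloud(p):
    D=p["depth"];v,u=np.mgrid[:D.shape[0],:D.shape[1]];K=p["camera_matrix"]
    c=np.stack([(u-K[0,2])/K[0,0]*D,(v-K[1,2])/K[1,1]*D,D],-1)
    X=(c-np.array(p["t"]))@np.array(p["R"]);X[D<=0]=np.nan;return X
def tri(a,ra,b,rb):
    o1,d1=ray(a,ra);o2,d2=ray(b,rb);s=np.linalg.lstsq(np.stack([d1,-d2],1),o2-o1,rcond=None)[0]
    A=o1+s[0]*d1;B=o2+s[1]*d2;return (A+B)/2,np.linalg.norm(A-B)
E
python3 - <<'E'
from h import *
np.set_printoptions(precision=4,suppress=True)
s=get_state();print(s["t"],s["ee_pos"],s["tcp_rot"],s["force"])
P={n:read_camera(n) for n in("scene","top")}
for n in P:
    cv2.imwrite(f"pics/{n}0.png",P[n]["img"]);o,_=ray(P[n],(0,0));print(n,o,P[n]["camera_matrix"][0])
for q in "cooler well_mouth bore pin pin_grip core core_knob lid lid_grip tray cup brown_bottle wash_bottle stain_jar slide_box petri_dish timer swab_pot carton".split():
    for n in P:
        for f in find_in(P[n],q)[:2]:
            print(q,n,round(f["p"],2),np.round(f["at"]),at_depth(P[n],f["at"]))
print(get_state()["t"])
E
```

```text
pics
0.0 [0.271  0.5627 0.2555] [-0.0002  0.2225  0.9749 -0.0009] [0.4091 0.7518 0.0266]
scene [ 0.0228 -0.4281  0.864 ] [428.5475   0.     276.5295]
top [ 0.287 -0.042  1.306] [506.8491   0.     271.0517]
cooler scene 0.62 [235. 274.] [ 0.4969 -0.0487  0.0813]
cooler scene 0.57 [195. 237.] [0.5185 0.0798 0.1155]
cooler top 0.97 [227. 274.] [ 0.493  -0.0247  0.0847]
cooler top 0.56 [298. 386.] [ 0.3302 -0.3124  0.0035]
well_mouth scene 0.62 [244. 407.] [ 0.6703 -0.3022  0.0695]
well_mouth scene 0.57 [236. 272.] [ 0.488  -0.0522  0.0883]
well_mouth top 0.77 [226. 274.] [ 0.4955 -0.0259  0.0838]
bore scene 0.63 [240. 274.] [ 0.4811 -0.0609  0.0896]
bore top 0.93 [228. 272.] [ 0.4878 -0.0215  0.0876]
pin scene 0.69 [194. 240.] [0.5215 0.071  0.1231]
pin scene 0.43 [187. 215.] [0.5693 0.2146 0.0161]
pin top 0.49 [210. 230.] [0.521  0.0785 0.1329]
pin_grip scene 0.49 [196. 238.] [0.5177 0.0771 0.1134]
pin_grip top 0.54 [210. 234.] [0.524  0.0715 0.1246]
pin_grip top 0.51 [153. 377.] [ 0.6916 -0.2796  0.0714]
core scene 0.9 [219. 270.] [ 0.5182 -0.022   0.0995]
core scene 0.76 [264. 205.] 
[... 1362 characters left out ...]
0.7048 -0.0242  0.0571]
slide_box top 0.9 [144. 274.] [ 0.7132 -0.0183  0.0595]
petri_dish scene 0.57 [334. 306.] [ 0.3714 -0.2316  0.0144]
petri_dish top 0.87 [280. 357.] [ 0.3726 -0.2387  0.0157]
petri_dish top 0.44 [262. 188.] [0.4088 0.1937 0.0066]
timer scene 0.6 [300. 257.] [ 0.3695 -0.099   0.0145]
timer scene 0.55 [219. 267.] [ 0.5243 -0.0062  0.0823]
timer top 0.65 [281. 301.] [ 0.3674 -0.0971  0.0191]
swab_pot scene 0.96 [364. 329.] [ 0.3372 -0.3085  0.0412]
swab_pot scene 0.59 [274. 351.] [ 0.5642 -0.2279  0.0017]
swab_pot top 0.72 [297. 386.] [ 0.3313 -0.2961  0.0902]
carton scene 0.75 [242. 407.] [ 0.675  -0.2998  0.0688]
carton top 0.62 [152. 377.] [ 0.6943 -0.2808  0.0706]
2.0
```

```bash
python3 - <<'E'
import cv2
a=cv2.imread("pics/top0.png")[110:330,140:420];cv2.imwrite("pics/t1.png",cv2.resize(a,None,fx=2.7,fy=2.7,interpolation=3)[:600])
a=cv2.imread("pics/scene0.png")[130:380,140:430];cv2.imwrite("pics/s1.png",cv2.resize(a,None,fx=2.4,fy=2.4,interpolation=3)[:600])
E
```

```text
(no output)
```

View pics/t1.png

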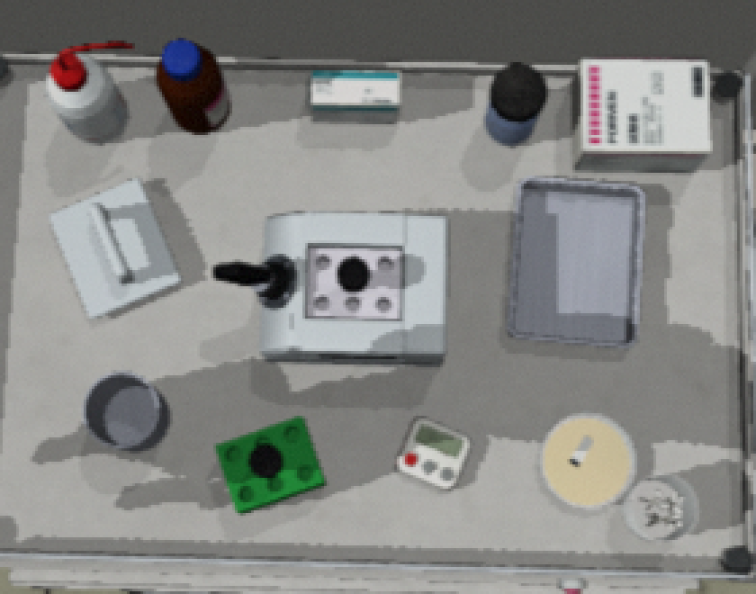

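View pics/s1.png

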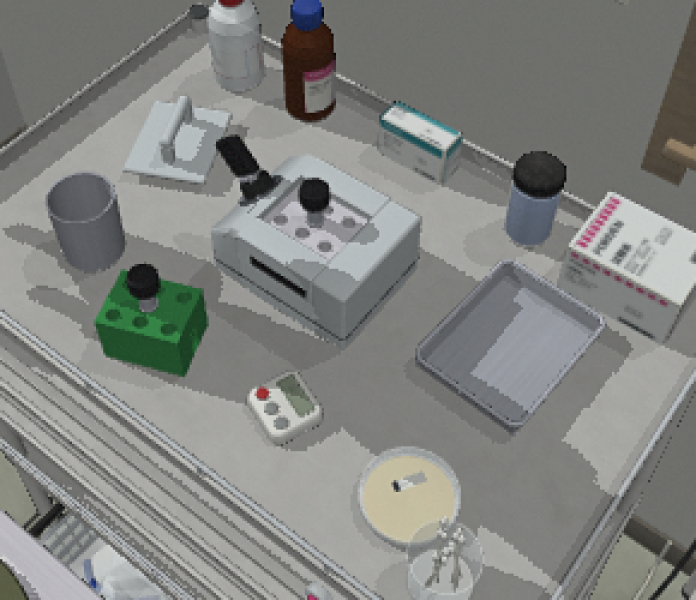

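The top view shows the cooler (t1 ≈ 355,285) with its front facing image left (world +y), the pin paddle at (240,272) pointing left, the lid (115,248), the cup (125,410), the tray (578,260) and the green decoy (268,460). The scene view agrees: paddle (238,158), gland (262,188), knob (315,195), with the decoy in the foreground.

```bash
python3 - <<'E'
from h import *
import pickle
np.set_printoptions(precision=4,suppress=True)
P={n:read_camera(n) for n in("scene","top")}
pickle.dump(P,open("p0.pkl","wb"))
C={n:cloud(P[n]) for n in P}
def rect(pts):
    r=cv2.minAreaRect((pts[:,:2]*1000).astype(np.float32));return np.round(r[0],1),np.round(r[1],1),round(r[2],2)
def sel(n,x,y,z):
    X=C[n].reshape(-1,3);m=(X[:,0]>x[0])&(X[:,0]<x[1])&(X[:,1]>y[0])&(X[:,1]<y[1])&(X[:,2]>z[0])&(X[:,2]<z[1]);return X[m]
for n in C:
    print(n)
    for nm,x,y,z in [("rim",(.4,.62),(-.16,.08),(.083,.096)),("knob",(.47,.55),(-.06,.02),(.115,.15)),("coretop",(.47,.56),(-.08,.04),(.072,.083)),
      ("paddle",(.45,.58),(.02,.12),(.10,.2)),("lidflange",(.48,.64),(.12,.29),(.008,.022)),("lidbar",(.48,.64),(.12,.29),(.045,.06)),
      ("cuprim",(.35,.47),(.13,.25),(.076,.095)),("trayrim",(.45,.68),(-.33,-.14),(.017,.03)),("traysurf",(.45,.68),(-.33,-.14),(-.002,.007)),("green",(.28,.43),(-.03,.12),(.05,.07))]:
        q=sel(n,x,y,z)
        if len(q)>5: print(nm,len(q),np.median(q,0),rect(q),"z90",np.percentile(q[:,2],[5,95]))
    q=sel(n,(.45,.58),(.02,.12),(.095,.2)); 
    m=q.mean(0);u,s,v=np.linalg.svd(q-m);print("paddle pca",m,s/np.sqrt(len(q)),v)
    print(np.median(sel(n,(.4,.45),(-.2,-.15),(-.02,.02)),0))
E
```

```text
scene
rim 2086 [ 0.5162 -0.0411  0.089 ] (array([524.5, -12.6]), array([183.5, 133.1]), 89.4) z90 [0.084  0.0918]
knob 136 [ 0.5214 -0.0214  0.1285] (array([524.6, -18.3]), array([31.5, 25.3]), 37.76) z90 [0.1172 0.1314]
coretop 526 [ 0.5203 -0.027   0.0807] (array([527. , -16.5]), array([88.3, 65.8]), 89.91) z90 [0.0755 0.0827]
paddle 182 [0.5197 0.0753 0.1171] (array([524.2,  80.2]), array([49.9, 16.6]), 88.0) z90 [0.1021 0.1338]
lidflange 906 [0.5597 0.2071 0.0161] (array([565.6, 214.8]), array([117.2,  95.7]), 24.68) z90 [0.0129 0.0189]
lidbar 115 [0.5619 0.2117 0.051 ] (array([563.7, 213.1]), array([76.9, 14.3]), 25.23) z90 [0.0472 0.0541]
cuprim 196 [0.4027 0.1834 0.0818] (array([403. , 185.6]), array([69.1, 68. ]), 75.11) z90 [0.0766 0.0857]
trayrim 744 [ 0.607  -0.245   0.0224] (array([ 575.7, -233.2]), array([171.6, 191.6]), 82.92) z90 [0.018 0.027]
traysurf 4979 [ 0.5476 -0.2402  0.001 ] (array([ 564.9, -235.1]), array([189.9, 229.8]), 89.97) z90 [-0.0016  0.0047]
green 758 [0.3538 0.0454 0.0588] (array([360.5,  53.3]), array([66.4, 85.3]), 21.22) z90 [0.0523 0.0618]
paddle
[... 710 characters left out ...]
r 161 [0.5636 0.2144 0.0536] (array([565. , 216.1]), array([78.3, 14.2]), 25.2) z90 [0.048 0.058]
cuprim 149 [0.404  0.1918 0.0855] (array([403.1, 187.3]), array([68.3, 68. ]), 1.32) z90 [0.078  0.0895]
trayrim 581 [ 0.5882 -0.2451  0.0241] (array([ 579.1, -239.7]), array([169.5, 196.3]), 86.24) z90 [0.0184 0.0283]
traysurf 4484 [ 0.5535 -0.2297  0.0027] (array([ 565., -235.]), array([229.9, 189.9]), 0.0) z90 [-0.0012  0.0063]
green 671 [0.3587 0.0526 0.0616] (array([359.5,  54.6]), array([64. , 83.4]), 20.75) z90 [0.0569 0.0657]
paddle pca [0.5217 0.0685 0.1138] [0.024  0.0137 0.0083] [[-0.008  -0.8428 -0.5382]
 [-0.9989  0.0312 -0.0339]
 [ 0.0453  0.5373 -0.8422]]
[ 0.4241 -0.1738  0.0014]
```

```bash
cat >> h.py <<'E'
from scipy.spatial.transform import Rotation as Ro
def toR(q): return Ro.from_quat([q[1],q[2],q[3],q[0]])
def plan(pos,R):
    s=get_state();d=(np.array(pos)-s["ee_pos"])*1000;w=(Ro.from_matrix(R)*toR(s["tcp_rot"]).inv()).as_rotvec()
    n=max(np.linalg.norm(d)/41,np.linalg.norm(w)/.124);print("t",s["t"],"d",np.round(d,1),"w",np.round(w,4),"min rows",round(n,1))
def grasp(zt,yt):
    z=np.array(zt,float);z/=np.linalg.norm(z);y=np.array(yt,float);y-=z*(y@z);y/=np.linalg.norm(y);return np.stack([np.cross(y,z),y,z],1)
E
python3 - <<'E'
from h import *
plan([.524,.165,.22],grasp([0,-.643,-.766],[1,0,0]))
E
```

```text
t 2.1 d [ 252.8 -398.1  -36.3] w [-0.6223 -0.3911 -1.0741] min rows 11.5
```

```bash
python3 -m inch '{"linear":[[18,-28.4,-2.6],[18,-28.4,-2.6],[18,-28.4,-2.6],[18,-28.4,-2.6],[18,-28.4,-2.6],[18,-28.4,-2.6],[18,-28.4,-2.6],[18,-28.4,-2.6],[18,-28.4,-2.6],[18,-28.4,-2.6],[18,-28.4,-2.6],[18,-28.4,-2.6],[18,-28.4,-2.6],[18,-28.4,-2.6],[0,0,0]],"angular":[[-0.0445,-0.0279,-0.0767],[-0.0445,-0.0279,-0.0767],[-0.0445,-0.0279,-0.0767],[-0.0445,-0.0279,-0.0767],[-0.0445,-0.0279,-0.0767],[-0.0445,-0.0279,-0.0767],[-0.0445,-0.0279,-0.0767],[-0.0445,-0.0279,-0.0767],[-0.0445,-0.0279,-0.0767],[-0.0445,-0.0279,-0.0767],[-0.0445,-0.0279,-0.0767],[-0.0445,-0.0279,-0.0767],[-0.0445,-0.0279,-0.0767],[-0.0445,-0.0279,-0.0767],[0,0,0]]}' 50 30
python3 - <<'E'
from h import *
import pickle
np.set_printoptions(precision=4,suppress=True)
s=get_state();print(s["ee_pos"],s["joint_positions"])
plan([.524,.165,.22],grasp([0,-.643,-.766],[1,0,0]))
p=read_camera("wrist");pickle.dump(p,open("w1.pkl","wb"));cv2.imwrite("pics/w1.png",p["img"])
o,d=ray(p,(210,280));print("cam",o,d)
for q in("pin_grip","pin","bore"):
    for f in find_in(p,q)[:2]:print(q,f["p"],f["at"],at_depth(p,f["at"]))
E
```

```text
t: 3.35
ee_pos: [0.5257, 0.1592, 0.2195]
tcp_rot: [0.244, 0.667, 0.66, -0.245]
force: [-0.5, -0.6, 0.6]
opening: 0.0501
gripper_force: 0.0
[0.5257 0.1592 0.2195] [-0.8317  0.6606  0.3     1.5916  0.4107  1.3411 -0.7497]
t 3.35 d [-1.7  5.8  0.5] w [0.0083 0.002  0.011 ] min rows 0.1
cam [0.5262 0.2951 0.2587] [-0.001  -0.8471 -0.5316]
pin 0.85 [191.0, 278.4] [0.525  0.1021 0.1233]
bore 0.8 [161.3, 282.0] [0.5278 0.0695 0.0719]
```

View pics/w1.png

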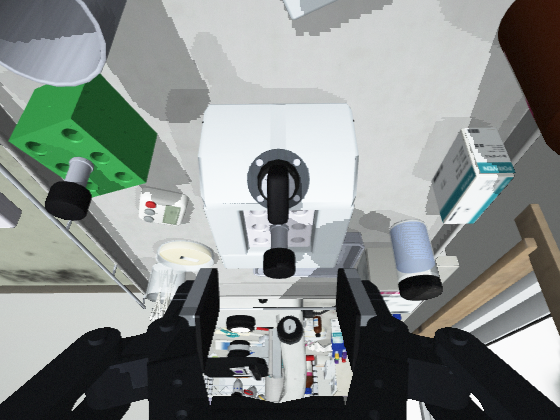

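The wrist view shows the gland ring at (278,178), the paddle at (278,195) with its wide side nearly vertical in the image, and the core knob at (280,262).

```bash
python3 - <<'E'
from h import *
import pickle
np.set_printoptions(precision=2,suppress=True,linewidth=150)
P=pickle.load(open("p0.pkl","rb"));P["wrist"]=pickle.load(open("w1.pkl","rb"))
B=np.array([.5235,.053,.0778]);A=np.stack([[1,0,0],[0,-.766,.643],[0,.643,.766]])
for n in P:
    X=cloud(P[n]).reshape(-1,3);m=P[n]["img"].reshape(-1,3).max(1)<75;L=(X-B)@A.T*1000
    k=m&(abs(L[:,0])<40)&(abs(L[:,1])<40)&(L[:,2]>30)&(L[:,2]<75);q=L[k]
    print(n,k.sum(),"med",np.median(q,0),"p5-95",np.percentile(q,[4,96],0).ravel())
    if len(q)>20: print(cv2.minAreaRect(q[:,:2].astype(np.float32)))
    # top-face (end) and bins along axis
    for a in(30,40,50,60):
        b=q[(q[:,2]>=a)&(q[:,2]<a+10)]
        if len(b)>5: print(a,len(b),np.percentile(b[:,:2],[5,50,95],0).ravel())
im=cv2.imread("pics/w1.png")[130:290,200:360];cv2.imwrite("pics/w1c.png",cv2.resize(im,None,fx=3.7,fy=3.7,interpolation=2))
# corner points along end face
p=P["wrist"];X=cloud(p);L=(X-B)@A.T*1000
for r in range(160,230,5):
    row=[(c,)+tuple(np.round(L[r,c],0)) for c in range(262,296,3) if p["img"][r,c].max()<75]
    e=[t for t in row if 20<t[3]<75]
    if e: print(r,e[0],e[-1])
E
```

```text
scene 152 med [-4.43 10.48 48.39] p5-95 [ -6.54 -11.65  32.18   5.48  17.45  64.22]
((-0.9273405075073242, 2.1094770431518555), (33.038204193115234, 14.914212226867676), 81.02177429199219)
30 41 [ -6.77 -10.21  -4.72  11.97   5.07  17.46]
40 41 [ -6.28 -10.3   -4.62  10.65   4.43  17.01]
50 42 [ -6.42 -10.89  -4.66  10.65   4.15  16.39]
60 28 [ -6.8  -11.28  -2.84   7.35   5.21  17.16]
top 134 med [-2.83 10.8  58.49] p5-95 [ -7.25 -11.3   32.98   4.89  18.54  67.94]
((-1.0495901107788086, 1.7149810791015625), (13.15778923034668, 35.96755599975586), 0.7333928346633911)
30 20 [-6.99 -8.56 -3.25 15.03  4.94 17.93]
40 29 [-7.24 -7.22 -5.69 15.51  2.75 18.62]
50 26 [-7.25 -4.13 -3.78 15.44  3.92 19.19]
60 59 [ -6.34 -12.86  -0.75   2.53   5.08  17.21]
wrist 1188 med [ 1.1  -5.97 65.92] p5-95 [ -5.34 -18.48  41.09   7.08  11.51  67.52]
((0.9385204315185547, -2.582813262939453), (14.49293327331543, 32.92942810058594), 0.288980633020401)
30 42 [ -4.53 -18.27   1.27 -17.91   6.99 -14.9 ]
40 54 [ -5.16 -18.53   0.64 -18.12   7.49 -14.49]
50 57 [ -5.97 -18.78   1.34 -18.39   7.21 -10.93]
60 103
[... 825 characters left out ...]
float64(-5.0), np.float64(64.0)) (292, np.float64(12.0), np.float64(7.0), np.float64(22.0))
200 (268, np.float64(-5.0), np.float64(-2.0), np.float64(64.0)) (286, np.float64(6.0), np.float64(-2.0), np.float64(66.0))
205 (268, np.float64(-5.0), np.float64(1.0), np.float64(65.0)) (286, np.float64(6.0), np.float64(1.0), np.float64(66.0))
210 (268, np.float64(-5.0), np.float64(5.0), np.float64(63.0)) (286, np.float64(6.0), np.float64(4.0), np.float64(67.0))
215 (268, np.float64(-5.0), np.float64(8.0), np.float64(66.0)) (286, np.float64(6.0), np.float64(8.0), np.float64(66.0))
220 (271, np.float64(-3.0), np.float64(11.0), np.float64(67.0)) (286, np.float64(6.0), np.float64(12.0), np.float64(66.0))
```

View pics/w1c.png

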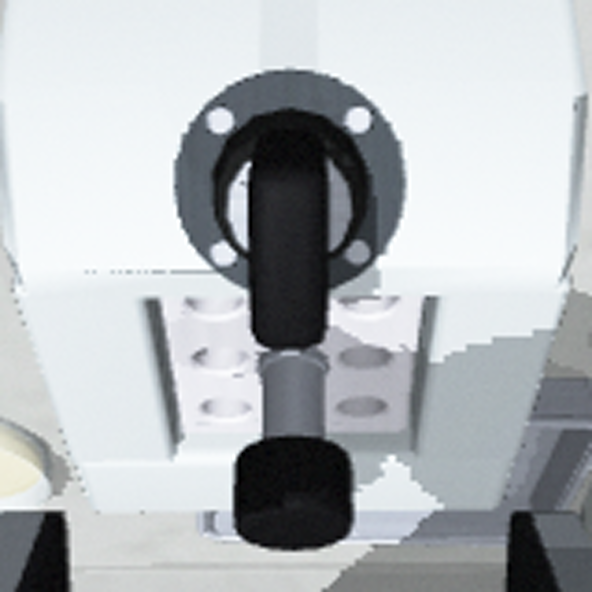

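```bash
python3 -m inch '{"linear":[[-2.2,5,-3],[0,-13,-16.6],[0,-16,-20],[0,-16,-20],[0,-16,-20],[0,-11.5,-15],[0,-5.8,-8],[0,0,0]],"angular":[[0.0083,0.002,0.011],[0,0,0],[0,0,0],[0,0,0],[0,0,0],[0,0,0],[0,0,0],[0,0,0]]}' 40 30
python3 -c "
from h import *
plan([.5235,.0858,.1169],grasp([0,-.643,-.766],[1,0,0]));s=get_state();print(s['force'])"
```

```text
t: 4.22
ee_pos: [0.5199, 0.0919, 0.1163]
tcp_rot: [0.239, 0.661, 0.67, -0.24]
force: [-0.4, 0.2, 1.4]
opening: 0.0406
gripper_force: 0.0
t 4.2167 d [ 3.6 -6.1  0.6] w [-0.0074 -0.005  -0.0113] min rows 0.2
[-0.4120742   0.20278263  1.3883137 ]
```

```bash
python3 -m inch '{"linear":[[3,-6,0.8],[0,0,0],[0,0,0]],"angular":[[-0.0074,-0.005,-0.0113],[0,0,0],[0,0,0]]}' 40 30
python3 -c "
from h import *
plan([.5235,.0858,.1169],grasp([0,-.643,-.766],[1,0,0]));s=get_state();print(s['force'])"
```

```text
t: 4.47
ee_pos: [0.5247, 0.0871, 0.1189]
tcp_rot: [0.243, 0.665, 0.664, -0.24]
force: [-0.1, 0.0, -0.8]
opening: 0.04
gripper_force: 0.0
t 4.4667 d [-1.2 -1.3 -2. ] w [-0.0017  0.0041 -0.0003] min rows 0.1
[-0.06991851  0.02994408 -0.77674793]
```

```bash
python3 -m inch '{"linear":[[-0.8,-0.8,-1],[0,0,0],[0,0,0],[0,0,0],[0,0,0],[0,0,0]],"angular":[[0,0,0],[0,0,0],[0,0,0],[0,0,0],[0,0,0],[0,0,0]]}' 2 45
python3 -c "
from h import *
plan([.5235,.0858,.1169],grasp([0,-.643,-.766],[1,0,0]));s=get_state();print(s['force'],s['wrist_torque'],s['joint_positions'])"
```

```text
t: 4.97
ee_pos: [0.5239, 0.0859, 0.1173]
tcp_rot: [0.243, 0.665, 0.664, -0.24]
force: [3.7, 2.3, 1.9]
opening: 0.0134
gripper_force: 45.9
t 4.9667 d [-0.4 -0.1 -0.4] w [-0.0014  0.0035 -0.0006] min rows 0.0
[3.6648831  2.30272244 1.91403513] [ 0.7363944  -0.59745803  0.46787904] [-0.75343062  0.73672388  0.31437737  1.80253781  0.47025801  1.02776649
 -0.80944867]
```

```bash
python3 -m inch '{"linear":[[0,0.13,0.16],[0,0.13,0.16],[0,0.13,0.16],[0,0.13,0.16],[0,0.13,0.16],[0,0.13,0.16],[0,0.13,0.16],[0,0.13,0.16],[0,0.13,0.16],[0,0.13,0.16],[0,0.13,0.16],[0,0.13,0.16],[0,0.13,0.16],[0,0.13,0.16],[0,0.13,0.16],[0,0.13,0.16],[0,0.13,0.16],[0,0.13,0.16]],"angular":[[0,0.0536,0.0638],[0,0.0536,0.0638],[0,0.0536,0.0638],[0,0.0536,0.0638],[0,0.0536,0.0638],[0,0.0536,0.0638],[0,-0.0536,-0.0638],[0,-0.0536,-0.0638],[0,-0.0536,-0.0638],[0,-0.0536,-0.0638],[0,-0.0536,-0.0638],[0,-0.0536,-0.0638],[0,-0.0536,-0.0638],[0,-0.0536,-0.0638],[0,-0.0536,-0.0638],[0,-0.0536,-0.0638],[0,-0.0536,-0.0638],[0,-0.0536,-0.0638]]}'
python3 -c "
from h import *
np.set_printoptions(precision=3,suppress=True)
s=get_state();f=np.array(s['force']);print(f,f@[0,.643,.766],s['wrist_torque'],(np.array(s['ee_pos'])-[.5239,.0859,.1173])@[0,.643,.766],toR(s['tcp_rot']).as_matrix())
p=read_camera('top');X=cloud(p).reshape(-1,3);q=X[(abs(X[:,2]-.09)<.006)&(abs(X[:,0]-.5235)<.09)&(X[:,1]>-.13)&(X[:,1]<.02)];print(np.percentile(q,[1,50,99],0)*1000)"
```

```text
t: 6.47
ee_pos: [0.5224, 0.0874, 0.1193]
tcp_rot: [0.295, 0.809, 0.477, -0.174]
force: [1.4, -2.5, -5.5]
opening: 0.0135
gripper_force: 45.0
[ 1.382 -2.53  -5.456] -5.806471466556851 [ 1.068 -0.314  0.414] 0.0024500554302279262 [[ 0.484  0.875  0.   ]
 [ 0.67  -0.371 -0.643]
 [-0.563  0.312 -0.766]]
[[ 459.035 -100.573   84.206]
 [ 519.836  -52.765   90.71 ]
 [ 586.684   18.806   95.694]]
```

```bash
python3 -m inch '{"linear":[[0,0.13,0.16],[0,0.13,0.16],[0,0.13,0.16],[0,0.13,0.16],[0,0.13,0.16],[0,0.13,0.16],[0,0.13,0.16],[0,0.13,0.16],[0,0.13,0.16],[0,0.13,0.16],[0,0.13,0.16],[0,0.13,0.16],[0,0.13,0.16],[0,0.13,0.16],[0,0.13,0.16],[0,0.13,0.16],[0,0.13,0.16],[0,0.13,0.16],[0,0.13,0.16],[0,0.13,0.16]],"angular":[[0,0.0643,0.0766],[0,0.0643,0.0766],[0,0.0643,0.0766],[0,0.0643,0.0766],[0,0.0643,0.0766],[0,0.0643,0.0766],[0,0.0643,0.0766],[0,0.0643,0.0766],[0,0.0643,0.0766],[0,0.0643,0.0766],[0,-0.0643,-0.0766],[0,-0.0643,-0.0766],[0,-0.0643,-0.0766],[0,-0.0643,-0.0766],[0,-0.0643,-0.0766],[0,-0.0643,-0.0766],[0,-0.0643,-0.0766],[0,-0.0643,-0.0766],[0,-0.0643,-0.0766],[0,-0.0643,-0.0766]]}'
python3 -c "
from h import *
import pickle
np.set_printoptions(precision=3,suppress=True)
s=get_state();f=np.array(s['force']);print(f,f@[0,.643,.766],s['wrist_torque'],(np.array(s['ee_pos'])-[.5239,.0859,.1173])@[0,.643,.766])
for p in (pickle.load(open('p0.pkl','rb'))['top'],read_camera('top')):
  X=cloud(p).reshape(-1,3);q=X[(abs(X[:,2]-.09)<.006)&(abs(X[:,0]-.5235)<.09)&(X[:,1]>-.13)&(X[:,1]<.02)];print(np.percentile(q,[1,50,99],0)[:,:2].ravel()*1000,np.median(X[(X[:,2]>.115)&(abs(X[:,0]-.5235)<.03)&(abs(X[:,1]+.0175)<.03)],0))"
```

```text
t: 8.18
ee_pos: [0.5225, 0.0902, 0.1226]
tcp_rot: [0.295, 0.809, 0.478, -0.174]
force: [0.8, -2.3, -4.4]
opening: 0.0135
gripper_force: 45.2
[ 0.837 -2.346 -4.354] -4.843757695874397 [ 1.122 -0.192  0.175] 0.00683050123312371
[ 459.113 -100.82   519.326  -53.04   587.475   18.297] [ 0.522 -0.018  0.131]
[ 458.822 -100.558  519.983  -53.078  586.567   18.328] [ 0.522 -0.018  0.13 ]
```

```bash
python3 -m inch '{"linear":[[0,0.16,0.19],[0,0.16,0.19],[0,0.16,0.19],[0,0.16,0.19],[0,0.16,0.19],[0,0.16,0.19],[0,0.16,0.19],[0,0.16,0.19],[0,0.16,0.19],[0,0.16,0.19],[0,0.16,0.19],[0,0.16,0.19],[0,0.16,0.19],[0,0.16,0.19],[0,0.16,0.19],[0,0.16,0.19],[0,0.16,0.19],[0,0.16,0.19],[0,0.16,0.19],[0,0.16,0.19]],"angular":[[0,0.0643,0.0766],[0,0.0643,0.0766],[0,0.0643,0.0766],[0,0.0643,0.0766],[0,0.0643,0.0766],[0,0.0643,0.0766],[0,0.0643,0.0766],[0,0.0643,0.0766],[0,0.0643,0.0766],[0,0.0643,0.0766],[0,-0.0643,-0.0766],[0,-0.0643,-0.0766],[0,-0.0643,-0.0766],[0,-0.0643,-0.0766],[0,-0.0643,-0.0766],[0,-0.0643,-0.0766],[0,-0.0643,-0.0766],[0,-0.0643,-0.0766],[0,-0.0643,-0.0766],[0,-0.0643,-0.0766]]}'
python3 -c "
from h import *
np.set_printoptions(precision=3,suppress=True)
s=get_state();f=np.array(s['force']);print(f,f@[0,.643,.766],s['wrist_torque'],(np.array(s['ee_pos'])-[.5239,.0859,.1173])@[0,.643,.766])"
```

```text
t: 9.9
ee_pos: [0.5227, 0.0937, 0.1268]
tcp_rot: [0.295, 0.809, 0.479, -0.174]
force: [0.3, 0.6, -0.9]
opening: 0.0133
gripper_force: 45.7
[ 0.278  0.595 -0.881] -0.2922155024476052 [ 1.045 -0.024  0.041] 0.012262043552679288
```

```bash
python3 -m inch '{"linear":[[0,0.45,0.54],[0,0.45,0.54],[0,0.45,0.54],[0,0.45,0.54],[0,0.45,0.54],[0,0.45,0.54],[0,1.3,1.5],[0,2.6,3.1],[0,3.9,4.6],[0,5.1,6.1],[0,5.1,6.1],[0,5.1,6.1],[0,5.1,6.1],[0,5.1,6.1],[0,5.1,6.1],[0,5.1,6.1],[0,5.1,6.1],[0,5.1,6.1],[0,3,3.6],[0,0,0]],"angular":[[0,0.0536,0.0638],[0,0.0536,0.0638],[0,0.0536,0.0638],[0,0.0536,0.0638],[0,0.0536,0.0638],[0,0.0536,0.0638],[0,0,0],[0,0,0],[0,0,0],[0,0,0],[0,0,0],[0,0,0],[0,0,0],[0,0,0],[0,0,0],[0,0,0],[0,0,0],[0,0,0],[0,0,0],[0,0,0]]}'
python3 - <<'E'
from h import *
np.set_printoptions(precision=4,suppress=True)
s=get_state();f=np.array(s['force']);print(f,(np.array(s['ee_pos'])-[.5239,.0859,.1173])@[0,.643,.766],s["joint_positions"])
plan([.403,.187,.235],grasp([0,0,-1],[1,0,0]))
plan([.403,.187,.235],grasp([0,0,-1],[1,1,0]))
import pickle
p=pickle.load(open("p0.pkl","rb"))
for n in p:
  X=cloud(p[n]).reshape(-1,3);q=X[(abs(X[:,2]-.085)<(.006))&(abs(X[:,0]-.403)<.05)&(abs(X[:,1]-.187)<.05)];print(cv2.minEnclosingCircle((q[:,:2]*1000).astype(np.float32)),q[:,2].max())
p=read_camera("scene");cv2.imwrite("pics/s2.png",cv2.resize(p["img"][60:330,100:430],None,fx=2.2,fy=2.2))
E
```

```text
t: 11.57
ee_pos: [0.5235, 0.154, 0.1986]
tcp_rot: [0.243, 0.665, 0.664, -0.24]
force: [0.4, -0.4, -0.4]
opening: 0.0134
gripper_force: 45.7
[ 0.4012 -0.3596 -0.3835] 0.10603099009675654 [-0.8187  0.6681  0.2821  1.6353  0.4221  1.2827 -0.7709]
t 11.5667 d [-120.5   33.    36.4] w [0.6966 0.0034 0.0005] min rows 5.6
t 11.5667 d [-120.5   33.    36.4] w [0.6586 0.2766 0.7533] min rows 8.4
((402.9371643066406, 186.52352905273438), 35.862876892089844) 0.08768551433720945
((402.80523681640625, 187.9206085205078), 35.15098190307617) 0.09056385537701829
```

View pics/s2.png

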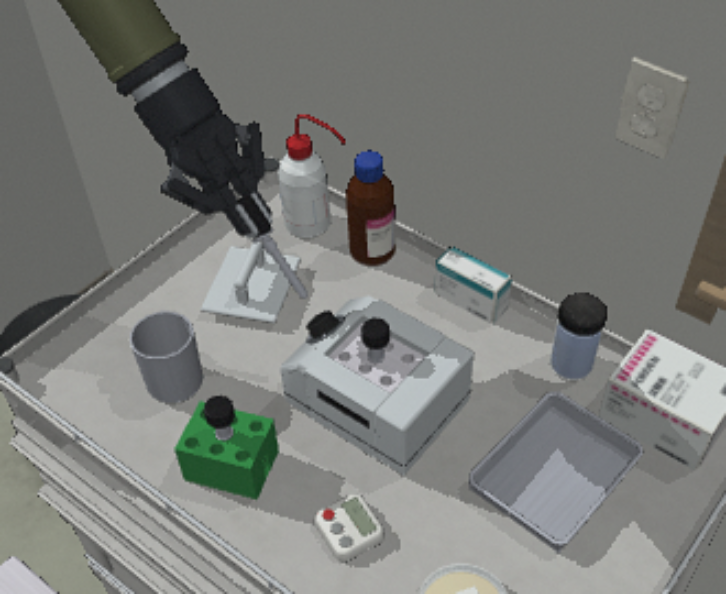

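The pin is out of the gland and held in the jaws (tip ≈ (303,295)). The cooler hasn't moved, and the cup is upright at (167,355).

```bash
python3 -m inch '{"linear":[[-8,2,8],[-17,4.7,8],[-19,5.2,6],[-19,5.2,5],[-19,5.2,4],[-19,5.2,3],[-13,4,2.4],[-6.5,1.5,0],[0,0,0],[0,0,0]],"angular":[[0.05,0,0],[0.1,0.0005,0],[0.11,0.0005,0],[0.11,0.0005,0],[0.11,0.0005,0],[0.11,0.0005,0],[0.0666,0.0005,0],[0.04,0,0],[0,0,0],[0,0,0]]}'
python3 - <<'E'
from h import *
np.set_printoptions(precision=4,suppress=True)
plan([.403,.187,.121],grasp([0,0,-1],[1,0,0]))
print(get_state()["force"])
p=read_camera("scene");b=read_camera("top")
A,B=find_in(p,"pin_tip"),find_in(b,"pin_tip")
for f in A[:2]:
    print("scene",f["p"],f["at"],at_depth(p,f["at"]))
for g in B[:2]: print("top",g["p"],g["at"],at_depth(b,g["at"]))
if A and B:print(tri(p,A[0]["at"],b,B[0]["at"]))
X=cloud(p).reshape(-1,3);q=X[(abs(X[:,0]-.403)<.025)&(abs(X[:,1]-.187)<.025)&(X[:,2]>.095)&(X[:,2]<.2)]
for z in np.arange(.095,.2,.015):
    r=q[(q[:,2]>=z)&(q[:,2]<z+.015)]
    if len(r)>3: print(round(z,3),len(r),r.mean(0))
E
```

```text
t: 12.45
ee_pos: [0.4028, 0.1849, 0.2344]
tcp_rot: [0.0, 0.708, 0.706, -0.001]
force: [0.5, -0.2, -1.2]
opening: 0.0133
gripper_force: 45.7
t 12.45 d [   0.2    2.1 -113.4] w [ 0.0024 -0.001   0.0025] min rows 2.8
[ 0.4989 -0.1694 -1.1698]
scene 0.67 [187.3, 215.7] [0.5711 0.213  0.0152]
scene 0.5 [177.6, 165.1] [0.3975 0.1694 0.2142]
top 0.66 [223.6, 270.1] [ 0.5045 -0.0152  0.0603]
(array([ 0.4355, -0.0005,  0.277 ]), np.float64(0.07273005423380641))
0.125 20 [0.4006 0.1793 0.1321]
0.14 22 [0.4004 0.1796 0.1476]
0.155 23 [0.4008 0.1804 0.1631]
0.17 20 [0.4012 0.1801 0.1783]
0.185 20 [0.3989 0.1795 0.1908]
```

```bash
python3 -m inch '{"linear":[[0.2,2,-8],[0,0,-18],[0,0,-20],[0,0,-20],[0,0,-18],[0,0,-12],[0,0,-8],[0,0,-5],[0,0,-3],[0,0,0],[0,0,0]],"angular":[[0,0,0],[0,0,0],[0,0,0],[0,0,0],[0,0,0],[0,0,0],[0,0,0],[0,0,0],[0,0,0],[0,0,0],[0,0,0]]}'
```

```text
t: 13.57
ee_pos: [0.4032, 0.1881, 0.1226]
tcp_rot: [0.0, 0.707, 0.707, -0.001]
force: [0.2, 0.5, -0.4]
opening: 0.0135
gripper_force: 45.7
```

```bash
python3 -m inch '{"linear":[[0,0,-2],[0,0,-1.5],[0,0,0]],"angular":[[0,0,0],[0,0,0],[0,0,0]]}'; python3 -m inch '{"linear":[[0,0,0],[0,0,0],[0,0,0],[0,0,0],[0,0,4],[0,0,10],[0,0,20],[0,0,25],[0,0,30],[0,0,30],[0,0,15]],"angular":[[0,0,0],[0,0,0],[0,0,0],[0,0,0],[0,0,0],[0,0,0],[0,0,0],[0,0,0],[0,0,0],[0,0,0],[0,0,0]]}' 75
python3 - <<'E'
from h import *
np.set_printoptions(precision=4,suppress=True)
b=read_camera("scene");cv2.imwrite("pics/s3.png",cv2.resize(b["img"][100:330,100:400],None,fx=2.4,fy=2.4))
plan([.5235,-.0175,.24],grasp([0,0,-1],[1,0,0]))
plan([.5235,-.0175,.24],grasp([0,0,-1],[0,1,0]))
s=get_state();print(s["force"],s["joint_positions"])
E
```

```text
t: 13.82
ee_pos: [0.403, 0.188, 0.1189]
tcp_rot: [0.0, 0.707, 0.707, -0.001]
force: [0.1, 0.6, -1.8]
opening: 0.0136
gripper_force: 45.7
t: 14.73
ee_pos: [0.4037, 0.1882, 0.2563]
tcp_rot: [0.001, 0.707, 0.707, 0.001]
force: [0.3, -0.4, 0.5]
opening: 0.0749
gripper_force: 0.0
t 14.7833 d [ 119.  -206.1  -17.8] w [-0.0023  0.005   0.001 ] min rows 5.8
t 14.7833 d [ 119.  -206.1  -17.8] w [-0.0057  0.0021  1.5718] min rows 12.7
[1.3883 0.2994 2.416 ] [-0.5758  0.2252  0.1057  1.9469 -0.0284  0.9654 -0.4577]
```

View pics/s3.png

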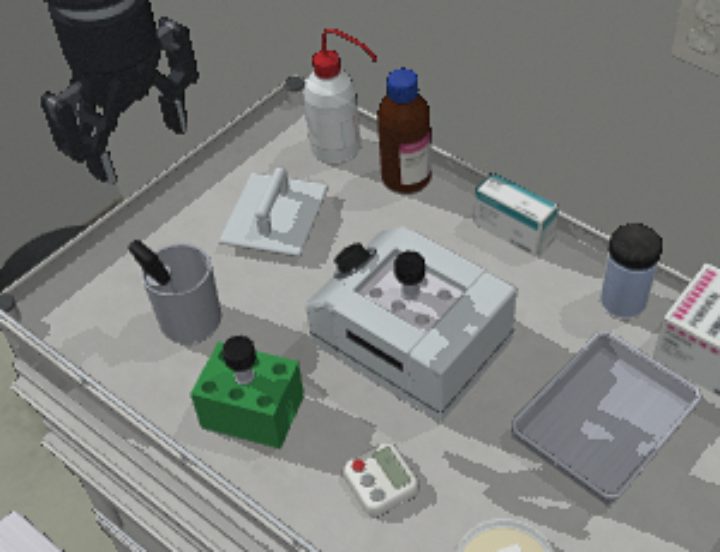

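The pin leans tip down in the upright cup (150,262), clear of the raised gripper. The cooler, the core with its knob at (410,265) and the tray haven't changed.

```bash
python3 -m inch '{"linear":[[7,-12,0],[15,-26,-2],[18,-31,-3],[18,-31,-3],[18,-31,-4],[18,-31,-4],[14,-24,-3],[8,-14,-10],[3.8,-6,-20],[0,0,-25],[0,0,-20],[0,0,-8],[0,0,0],[0,0,0]],"angular":[[0,0,0],[0,0,0],[0,0,0],[0,0,0],[0,0,0],[0,0,0],[0,0,0],[0,0,0],[0,0,0],[0,0,0],[0,0,0],[0,0,0],[0,0,0],[0,0,0]]}' 60
python3 - <<'E'
from h import *
np.set_printoptions(precision=4,suppress=True)
plan([.5235,-.0175,.127],grasp([0,0,-1],[1,0,0]))
b=read_camera("wrist");f=find_in(b,"core_knob");print([(g["p"],g["at"],at_depth(b,g["at"])) for g in f])
X=cloud(b).reshape(-1,3);q=X[(X[:,2]>.123)&(X[:,2]<.137)&(abs(X[:,0]-.5235)<.022)&(abs(X[:,1]+.0175)<.03)];print(len(q),cv2.minEnclosingCircle((q[:,:2]*1000).astype(np.float32)) if len(q) else 0,np.percentile(q,[3,97],0))
E
```

```text
t: 15.95
ee_pos: [0.5227, -0.018, 0.151]
tcp_rot: [-0.0, 0.707, 0.707, -0.001]
force: [0.5, 0.2, 0.2]
opening: 0.0603
gripper_force: 0.0
t 15.95 d [  0.8   0.5 -24. ] w [ 0.0012 -0.0017  0.0007] min rows 0.6
[(0.91, [235.1, 280.0], array([ 0.5232, -0.0083,  0.0933])), (0.77, [103.7, 37.2], array([0.3914, 0.0554, 0.0602]))]
3624 ((523.509765625, -16.035791397094727), 15.113069534301758) [[ 0.511  -0.0278  0.1251]
 [ 0.536  -0.0022  0.1314]]
```

```bash
python3 -m inch '{"linear":[[0.8,1.2,-8],[0,0,-10],[0,0,-6],[0,0,0],[0,0,0]],"angular":[[0,0,0],[0,0,0],[0,0,0],[0,0,0],[0,0,0]]}' && python3 -m inch '{"linear":[[0,0,0],[0,0,0],[0,0,0],[0,0,0],[0,0,0]],"angular":[[0,0,0],[0,0,0],[0,0,0],[0,0,0],[0,0,0]]}' 10 80
```

```text
t: 16.47
ee_pos: [0.5231, -0.0169, 0.1262]
tcp_rot: [-0.001, 0.707, 0.707, -0.001]
force: [0.2, -0.4, 0.4]
opening: 0.0602
gripper_force: 0.0
t: 16.88
ee_pos: [0.5241, -0.0169, 0.1273]
tcp_rot: [0.001, 0.707, 0.707, -0.0]
force: [-0.2, -0.2, 4.2]
opening: 0.0278
gripper_force: 78.5
```

```bash
python3 -m inch '{"linear":[[0,0,1],[0,0,2],[0,0,3],[0,0,4],[0,0,5],[0,0,0]],"angular":[[0,0,0],[0,0,0],[0,0,0],[0,0,0],[0,0,0],[0,0,0]]}'
python3 - <<'E'
from h import *
np.set_printoptions(precision=4,suppress=True)
b=read_camera("scene");t=read_camera("top")
import pickle;P=pickle.load(open("p0.pkl","rb"))
for n,p in(("top",t),("scene",b)):
  for pp in(P[n],p):
    X=cloud(pp).reshape(-1,3)
    q=X[(abs(X[:,2]-.088)<.008)&(X[:,1]<-.07)&(X[:,1]>-.125)&(abs(X[:,0]-.5235)<.1)];print(n,len(q),np.percentile(q,[2,50,98],0).ravel())
# tray: rim points and floor
for n in P:
  X=cloud(P[n]).reshape(-1,3);q=X[(X[:,2]>.012)&(X[:,2]<.032)&(X[:,1]<-.14)&(X[:,1]>-.325)&(X[:,0]>.47)&(X[:,0]<.655)]
  m=np.zeros((400,400),np.uint8);ij=((q[:,:2]-[.45,-.34])*2000).astype(int);m[ij[:,0].clip(0,399),ij[:,1].clip(0,399)]=255
  m=cv2.dilate(m,np.ones((9,9)));k,l,st,_=cv2.connectedComponentsWithStats(m);i=1+st[1:,4].argmax()
  w=np.argwhere(l==i).astype(np.float32);r=cv2.minAreaRect(w);print(n,"tray",np.array(r[0])/2000+[.45,-.34],np.array(r[1])/2,r[2])
E
```

```text
t: 17.38
ee_pos: [0.5237, -0.0169, 0.1427]
tcp_rot: [0.0, 0.707, 0.707, -0.001]
force: [0.1, 0.1, -6.2]
opening: 0.0277
gripper_force: 79.3
top 662 [ 0.4604 -0.1011  0.0851  0.5219 -0.086   0.0913  0.5854 -0.0707  0.0953]
top 661 [ 0.4603 -0.1008  0.0854  0.5216 -0.0859  0.0912  0.585  -0.0707  0.0954]
scene 733 [ 0.4603 -0.1034  0.0814  0.5182 -0.0887  0.089   0.584  -0.0707  0.0918]
scene 730 [ 0.4607 -0.1035  0.0813  0.5172 -0.0884  0.089   0.5843 -0.0708  0.0922]
scene tray [ 0.5621 -0.2296] [129.634  167.1812] 85.91438293457031
top tray [ 0.562  -0.2291] [129.6176 165.6234] 86.3086166381836
```

```bash
python3 -m inch '{"linear":[[0,0,8],[0,0,14],[0,0,16],[0,0,16],[0,0,16],[0,0,12],[0,0,4],[2,-12,0],[5,-26,0],[6,-34,0],[7,-36,0],[7,-36,0],[6,-34,0],[4.5,-23,0],[2,-12,0],[0,0,0],[0,0,0]],"angular":[[0,0,0],[0,0,0],[0,0,0],[0,0,0],[0,0,0],[0,0,0],[0,0,0],[0,0,-0.01],[0,0,-0.01],[0,0,-0.01],[0,0,-0.01],[0,0,-0.01],[0,0,-0.01],[0,0,-0.008],[0,0,0],[0,0,0],[0,0,0]]}'
python3 - <<'E'
from h import *
np.set_printoptions(precision=4,suppress=True)
plan([.563,-.230,.108],grasp([0,0,-1],[1,-.068,0]))
t=read_camera("top");p=read_camera("scene")
cv2.imwrite("pics/m4.png",np.hstack([cv2.resize(x["img"][110:330,240:430],None,fx=2,fy=2) for x in(t,p)]))
E
```

```text
t: 18.9
ee_pos: [0.5622, -0.2303, 0.2266]
tcp_rot: [-0.001, 0.732, 0.682, -0.001]
force: [-0.0, -0.1, -6.3]
opening: 0.0274
gripper_force: 79.7
t 18.9 d [   0.8    0.3 -118.6] w [-0.     -0.0034  0.0025] min rows 2.9
```

View pics/m4.png

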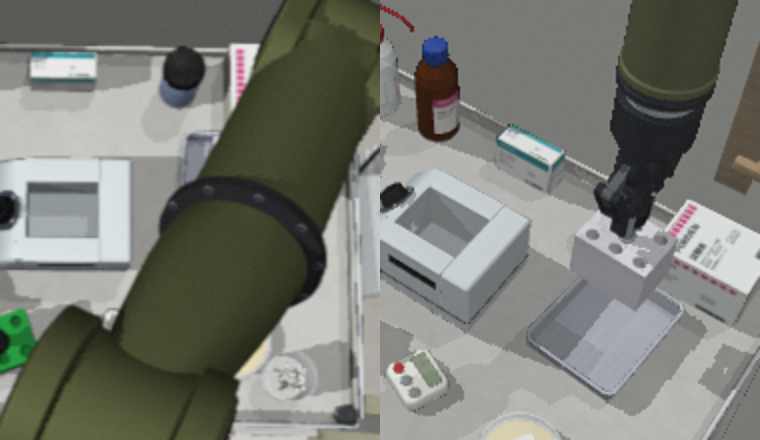

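The core hangs level above the tray (right half, core at (622,262), tray (605,330)). The cooler's well is empty and the cooler is in place.

```bash
python3 -m inch '{"linear":[[0.5,0,-8],[0,0,-18],[0,0,-22],[0,0,-22],[0,0,-18],[0,0,-12],[0,0,-8],[0,0,-4],[0,0,-2.5],[0,0,-1.5],[0,0,0],[0,0,0]],"angular":[[0,0,0],[0,0,0],[0,0,0],[0,0,0],[0,0,0],[0,0,0],[0,0,0],[0,0,0],[0,0,0],[0,0,0],[0,0,0],[0,0,0]]}'
```

```text
t: 20.0
ee_pos: [0.5639, -0.23, 0.1125]
tcp_rot: [0.0, 0.731, 0.682, -0.001]
force: [0.4, 0.4, -6.2]
opening: 0.0277
gripper_force: 79.7
```

```bash
python3 -m inch '{"linear":[[0,0,-2],[0,0,-1],[0,0,-1],[0,0,-1],[0,0,0],[0,0,0]],"angular":[[0,0,0],[0,0,0],[0,0,0],[0,0,0],[0,0,0],[0,0,0]]}'
```

```text
t: 20.5
ee_pos: [0.564, -0.23, 0.1083]
tcp_rot: [0.001, 0.731, 0.682, -0.0]
force: [-1.0, 1.2, 5.9]
opening: 0.0273
gripper_force: 81.0
```

```bash
python3 -m inch '{"linear":[[0,0,0],[0,0,0],[0,0,0],[0,0,0],[0,0,5],[0,0,14],[0,0,22],[0,0,28],[0,0,28],[0,0,18],[0,0,5]],"angular":[[0,0,0],[0,0,0],[0,0,0],[0,0,0],[0,0,0],[0,0,0],[0,0,0],[0,0,0],[0,0,0],[0,0,0],[0,0,0]]}' 60
python3 - <<'E'
from h import *
np.set_printoptions(precision=4,suppress=True)
a=np.radians(-64.8)
plan([.5645,.215,.17],grasp([0,0,-1],[np.cos(a),np.sin(a),0]))
s=get_state();print(s["joint_positions"])
p=read_camera("scene");X=cloud(p).reshape(-1,3)
for nm,c,z0,z1,w in(("coretop",(.563,-.23),.055,.075,.06),("knob",(.563,-.23),.09,.125,.03)):
    q=X[(abs(X[:,0]-c[0])<w)&(abs(X[:,1]-c[1])<w)&(X[:,2]>z0)&(X[:,2]<z1)]
    print(nm,len(q),np.percentile(q[:,2],[5,50,95]),cv2.minAreaRect((q[:,:2]*1000).astype(np.float32)))
E
```

```text
t: 21.42
ee_pos: [0.5648, -0.2307, 0.2308]
tcp_rot: [0.003, 0.731, 0.682, 0.0]
force: [0.9, 0.1, 0.8]
opening: 0.0601
gripper_force: 0.0
t 21.4167 d [ -0.3 445.7 -60.8] w [ 0.0051  0.002  -1.062 ] min rows 11.0
[ 0.2     0.5066  0.2356  1.5894 -0.129   1.0558  0.4012]
coretop 774 [0.057  0.0623 0.0656] ((563.2186889648438, -231.3963165283203), (84.58356475830078, 67.08940887451172), 86.57794952392578)
knob 174 [0.0947 0.1093 0.1126] ((561.9822387695312, -232.10255432128906), (27.626277923583984, 28.332731246948242), 88.94702911376953)
```

```bash
python3 -m inch '{"linear":[[0,10,0],[0,22,0],[0,34,0],[0,38,0],[0,38,0],[0,38,0],[0,38,0],[0,38,0],[0,38,0],[0,38,0],[0,36,-10],[0,34,-20],[0,28,-25],[0,15.7,-20],[0,0,0],[0,0,0]],"angular":[[0,0,-0.0759],[0,0,-0.0759],[0,0,-0.0759],[0,0,-0.0759],[0,0,-0.0759],[0,0,-0.0759],[0,0,-0.0759],[0,0,-0.0759],[0,0,-0.0759],[0,0,-0.0759],[0,0,-0.0759],[0,0,-0.0759],[0,0,-0.0759],[0,0,-0.0759],[0,0,0],[0,0,0]]}'
python3 - <<'E'
from h import *
np.set_printoptions(precision=4,suppress=True)
a=np.radians(-64.8)
plan([.5645,.215,.05],grasp([0,0,-1],[np.cos(a),np.sin(a),0]))
p=read_camera("wrist");X=cloud(p).reshape(-1,3)
print([(g["p"],g["at"],at_depth(p,g["at"])) for g in find_in(p,"lid_grip")[:2]])
q=X[(abs(X[:,0]-.5645)<.05)&(abs(X[:,1]-.215)<.05)&(X[:,2]>.042)&(X[:,2]<.06)]
print(len(q),np.median(q[:,2]),cv2.minAreaRect((q[:,:2]*1000).astype(np.float32)))
E
```

```text
t: 22.8
ee_pos: [0.562, 0.2164, 0.1494]
tcp_rot: [0.0, 0.976, 0.22, -0.003]
force: [0.2, -0.1, -0.3]
opening: 0.0599
gripper_force: 0.0
t 22.8 d [  2.5  -1.4 -99.4] w [ 0.0018 -0.0056 -0.0028] min rows 2.4
[(0.59, [193.9, 276.9], array([0.5798, 0.2257, 0.0533]))]
2616 0.05252074966799569 ((566.8638916015625, 217.3927459716797), (76.64022827148438, 13.791969299316406), 24.950119018554688)
```

```bash
python3 -m inch '{"linear":[[3,-1,-10],[0,0,-20],[0,0,-25],[0,0,-22],[0,0,-14],[0,0,-7],[0,0,0],[0,0,0]],"angular":[[0,-0.003,-0.003],[0,0,0],[0,0,0],[0,0,0],[0,0,0],[0,0,0],[0,0,0],[0,0,0]]}'
python3 -m inch '{"linear":[[0,0,-0.5],[0,0,0],[0,0,0],[0,0,0],[0,0,0],[0,0,0]],"angular":[[0,0,0],[0,0,0],[0,0,0],[0,0,0],[0,0,0],[0,0,0]]}' 4 50
python3 -m inch '{"linear":[[0,0,4],[0,0,10],[0,0,16],[0,0,22],[0,0,26],[0,0,26],[0,0,20],[0,0,10],[0,0,0],[0,0,0]],"angular":[[0,0,0],[0,0,0],[0,0,0],[0,0,0],[0,0,0],[0,0,0],[0,0,0],[0,0,0],[0,0,0],[0,0,0]]}'
python3 - <<'E'
from h import *
np.set_printoptions(precision=4,suppress=True)
plan([.5235,-.0165,.185],grasp([0,0,-1],[1,0,0]))
import pickle
for n in("top","scene"):
    p=read_camera(n);X=cloud(p);pickle.dump(p,open(f"e_{n}.pkl","wb"));X=X.reshape(-1,3)
    q=X[(abs(X[:,0]-.5235)<.06)&(abs(X[:,1]+.0165)<.07)&(X[:,2]<.06)&(X[:,2]>.01)]
    print(n,len(q),np.percentile(q,[1,50,99],0).ravel(),cv2.minAreaRect((q[:,:2]*1000).astype(np.float32)))
E
```

```text
t: 23.57
ee_pos: [0.5672, 0.2139, 0.0544]
tcp_rot: [-0.0, 0.976, 0.216, 0.001]
force: [0.4, 0.4, -0.7]
opening: 0.0601
gripper_force: 0.0
t: 24.07
ee_pos: [0.5667, 0.2153, 0.0539]
tcp_rot: [-0.0, 0.976, 0.217, 0.001]
force: [-1.2, 1.4, 5.4]
opening: 0.013
gripper_force: 52.4
t: 24.9
ee_pos: [0.5662, 0.2148, 0.1872]
tcp_rot: [-0.0, 0.976, 0.217, 0.001]
force: [-0.0, 0.2, -2.4]
opening: 0.0132
gripper_force: 51.5
t 24.9 d [ -42.7 -231.3   -2.2] w [-0.0016  0.0008  1.1343] min rows 9.1
top 851 [ 0.5011 -0.0601  0.0178  0.5322 -0.016   0.0241  0.5579  0.0269  0.0578] ((529.002197265625, -16.573253631591797), (58.39581298828125, 87.33769989013672), 0.7942951917648315)
scene 526 [ 0.5175 -0.0423  0.0182  0.5534  0.0019  0.03    0.5601  0.0296  0.0592] ((545.833984375, -5.9878692626953125), (47.317604064941406, 86.25408935546875), 19.957683563232422)
```

```bash
python3 -m inch '{"linear":[[-2,-8,1],[-3,-16,0],[-4,-22,0],[-4.4,-25,0],[-4.4,-25,0],[-4.4,-25,0],[-4.4,-25,0],[-4.4,-25,0],[-4,-22,0],[-3.5,-18,0],[-3,-12,0],[-1.2,-8.3,0],[0,0,0],[0,0,0]],"angular":[[0,0,0.0945],[0,0,0.0945],[0,0,0.0945],[0,0,0.0945],[0,0,0.0945],[0,0,0.0945],[0,0,0.0945],[0,0,0.0945],[0,0,0.0945],[0,0,0.0945],[0,0,0.0945],[0,0,0.0945],[0,0,0],[0,0,0]]}'
python3 - <<'E'
from h import *
np.set_printoptions(precision=4,suppress=True)
plan([.5235,-.0165,.135],grasp([0,0,-1],[1,0,0]))
print(get_state()["force"])
p=read_camera("scene")
X=cloud(p).reshape(-1,3);q=X[(abs(X[:,0]-.5235)<.08)&(abs(X[:,1]+.0165)<.09)&(X[:,2]<.157)&(X[:,2]>.143)]
print(len(q),np.median(q[:,2]),cv2.minAreaRect((q[:,:2]*1000).astype(np.float32)))
cv2.imwrite("pics/s5.png",cv2.resize(p["img"][120:320,130:400],None,fx=2.4,fy=2.4))
E
```

```text
t: 26.17
ee_pos: [0.5233, -0.0167, 0.1873]
tcp_rot: [-0.001, 0.709, 0.706, 0.0]
force: [-0.1, 0.3, -1.6]
opening: 0.0134
gripper_force: 51.5
t 26.1667 d [  0.2   0.2 -52.3] w [-0.0019 -0.0019  0.0045] min rows 1.3
[-0.1024  0.2911 -1.6258]
1182 0.15010090432102452 ((521.2284545898438, -17.77570343017578), (98.2065658569336, 115.50657653808594), 0.39664265513420105)
```

View pics/s5.png

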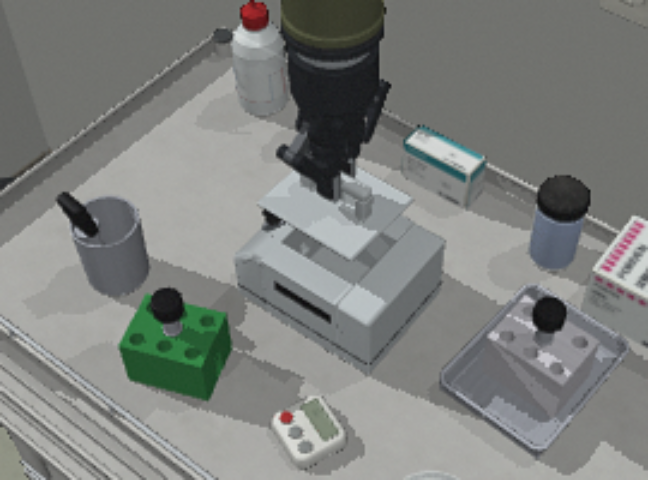

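The lid is held level over the empty well (335,210), the core stands upright in the tray (545,345), and the pin is in the cup (80,215).

```bash
python3 -m inch '{"linear":[[1.3,0,-5],[0,0,-10],[0,0,-12],[0,0,-8],[0,0,-6],[0,0,-4],[0,0,-3],[0,0,-2],[0,0,0],[0,0,0]],"angular":[[-0.0019,-0.0019,0.0045],[0,0,0],[0,0,0],[0,0,0],[0,0,0],[0,0,0],[0,0,0],[0,0,0],[0,0,0],[0,0,0]]}'
```

```text
t: 27.05
ee_pos: [0.5253, -0.0165, 0.1385]
tcp_rot: [0.001, 0.706, 0.708, 0.001]
force: [-0.1, -0.3, -1.4]
opening: 0.0131
gripper_force: 51.5
```

```bash
python3 -m inch '{"linear":[[0,0,-2],[0,0,-1.5],[0,0,-1],[0,0,0],[0,0,0]],"angular":[[0,0,0],[0,0,0],[0,0,0],[0,0,0],[0,0,0]]}'
python3 -m inch '{"linear":[[0,0,0],[0,0,0],[0,0,0],[0,0,0],[0,0,4],[0,0,12],[0,0,20],[0,0,28],[0,0,35],[-10,0,35],[-20,0,35],[-20,0,20],[0,0,0]],"angular":[[0,0,0],[0,0,0],[0,0,0],[0,0,0],[0,0,0],[0,0,0],[0,0,0],[0,0,0],[0,0,0],[0,0,0],[0,0,0],[0,0,0],[0,0,0]]}' 45
python3 - <<'E'
from h import *
import pickle
np.set_printoptions(precision=4,suppress=True)
P=pickle.load(open("p0.pkl","rb"))["scene"]
p=read_camera("scene");X=cloud(p).reshape(-1,3)
q=X[(abs(X[:,0]-.5235)<.08)&(abs(X[:,1]+.0165)<.09)&(X[:,2]>.094)&(X[:,2]<.102)]
print("flange",len(q),np.percentile(q[:,2],[5,50,95]),cv2.minAreaRect((q[:,:2]*1000).astype(np.float32)))
A=np.c_[q[:,:2],np.ones(len(q))];print("tilt",np.linalg.lstsq(A,q[:,2],rcond=None)[0])
for XX in(cloud(P).reshape(-1,3),X):
    q=XX[(XX[:,2]>.02)&(XX[:,2]<.08)&(abs(XX[:,0]-.5235)<.09)&(abs(XX[:,1]+.0165)<.12)&(XX[:,0]<.475)];print("side",np.percentile(q,[2,50,98],0)[:,:2].ravel())
cv2.imwrite("pics/s6.png",cv2.resize(p["img"][120:320,130:400],None,fx=2.4,fy=2.4))
E
```

```text
t: 27.47
ee_pos: [0.5251, -0.0165, 0.134]
tcp_rot: [0.001, 0.706, 0.709, 0.001]
force: [-1.1, -0.0, 0.4]
opening: 0.0132
gripper_force: 51.8
t: 28.55
ee_pos: [0.4739, -0.0171, 0.3277]
tcp_rot: [0.003, 0.706, 0.708, 0.003]
force: [0.3, -0.9, 0.5]
opening: 0.0455
gripper_force: 0.0
flange 1193 [0.0944 0.0963 0.0985] ((523.94775390625, -9.706069946289062), (98.01141357421875, 130.6485137939453), 0.08672699332237244)
tilt [0.0009 0.0007 0.0959]
side [ 0.4585 -0.103   0.4601 -0.0297  0.4719  0.0607]
side [ 0.4571 -0.1041  0.4594 -0.0291  0.4714  0.0602]
```

View pics/s6.png

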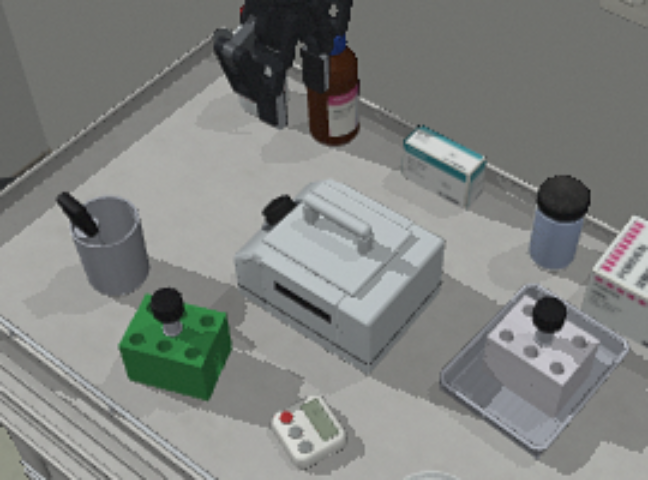

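The lid sits flat on the cooler (flange at about 96–97 mm, no tilt). The core is upright in the tray, the pin is in the cup, the cooler is in place, and the gripper is clear of everything.

```bash
python3 -m inch '{"linear":[[0,0,0],[0,0,0]],"angular":[[0,0,0],[0,0,0]]}' && python3 -c "
from workcell import finish_job
print(finish_job())"
```

```text
t: 28.77
ee_pos: [0.4752, -0.0163, 0.3218]
tcp_rot: [0.0, 0.706, 0.709, 0.0]
force: [0.5, -0.2, -0.7]
opening: 0.045
gripper_force: 0.0
the job is handed in; nothing more can be done
None
```

I handed the job in at 28.8 s: the pin stands tip down in the cup, the core is upright mid-tray, the lid is flat on the empty cooler, and the cooler did not measurably move. The hand-in call returned no verdict, so these are my own camera checks.

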